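# Kit the parts for two hydraulic manifold jobs

## Robot

A 7-joint arm with a two-finger parallel gripper is mounted at the origin on the work surface. World frame = base frame: x ahead of the robot, y to its left, z up, the work surface at z = 0. Lengths are in mm, angles in degrees, forces in N, time in s.
With the tool pointing down it reaches from about 400 to 900 mm from the base axis. Payload 5.5 kg.
Tool frame: the origin (TCP) lies where the fingers leave the gripper's body, on its centre line; the fingertips stand 66 mm ahead of it and the grasp point (between the pads) lies 47 mm ahead of it (arm.pinch_z is the distance from the TCP to the grasp point, in mm); z points along the fingers, y is the line along which they close (so a half turn about z gives the same grasp; the last joint's range is limited). The gripper opens to 92 mm and grips with 3 to 60 N. Pads are 19 mm wide; open, the fingers measure 130 mm over their backs; the gripper's body (75 mm by 190 mm) begins 47 mm behind the grasp point.
Start: joints at [90.195, 28.699, -24.465, 88.831, 12.651, 65.22, -12.049], TCP at [167.008, -628.177, 292.229] pointing down, gripper open.
Joint ranges: [-164.97, 164.97], [-17.58, 116.51], [-87.97, 89.64], [11.32, 138.91], [-80.73, 260.73], [10.89, 115.49], [-147.41, 147.41]. Speed limits (degrees/s): [147.25, 147.25, 180, 180, 180, 180, 180].

## Interface

Orientations are given as [roll, pitch, yaw] about the fixed x, y, z axes, in that order (R = Rz(yaw) Ry(pitch) Rx(roll)).
In Python, from workcell import arm gives the robot as it stands. The module is installed in compiled form; this text tells all that it offers.
- The arm moves only by the tool carry_out, never from a script. Its argument "increments" is one flat list of numbers, 7 for each row, row after row: the opening, from 0 (shut) to 1 (fully open), then the shift along the tool's x, y, z in m, then the turn, a rotation vector about the tool's x, y, z in rad. A call has 1 to 12 rows; each row shifts and turns the commanded pose from where the row before left it, along the tool's axes as they then stand; what a row does not reach is not made up. A row lasts 1/10 s, in which the tool goes at most 50 mm and 8.59 degrees, less where a joint would pass 70% of its speed; a pose out of reach is approached as far as the arm can. A call with a gripper value outside its range is refused whole. The fingers move at their own pace and stop on an object; the grip force is fixed at half the most. Time passes only in rows, so rows that do not move let the fingers close. It gives the time, the measured TCP pose, the force, the opening and the grip force at its end, in the units of the state.
- arm.observe(): the state, without advancing time (a new reading comes with each control period).
- arm.get_image(name): name is "side" or "top"; returns a dict with "frame" (384x512x3 uint8, red, green, blue), "K" (3x3 intrinsics, pixels), "xyz" and "rotation" of the camera in the world. Camera axes: x right, y down, z forward; pixel columns grow to the right and rows downward; lengths in mm; the calibration is good to about 2 mm. A picture is of the moment at which its call begins. There is no depth.
- arm.close_job(): hands the job in; it is judged then, once.
The state is a dict: "t": time; "joints": joint angles; "qd": joint speeds; "effort": joint torques, N m; "tool_pos": TCP position; "eef_rot": TCP orientation; "ft_force": force on the tool from outside, world axes, zero at the start; "wrist_torque": the same for the moment, N m; "grip_width": finger opening in mm; "grip_force": force on a finger pad.
Only numpy, scipy, OpenCV 4.12 (cv2) and the standard library are available. Lean on these libraries where they do the work, as an engineer would, in place of code of your own. Each camera call takes 0.05 s, during which the arm holds its last target. There are 200 camera calls.

## Task

Make up the two job kits from the stock in the middle of the bench: the black solenoid coil and the red-capped valve go in the yellow tray, the aluminium manifold block and the brass adapter go in the blue tray. Put one part in each compartment, standing upright on the tray's floor as it stands now. Leave the green-capped valve and the dark steel adapter standing where they are.

Things in the scene. Friction and masses are not known exactly. Their poses are not given: they have to be found in the camera images.
- coil: Solenoid coil: black block 42 (x) x 36 (y) x 48 mm high; grey connector sticking out 12 mm from its +x face (26 mm wide, 18 to 42 mm up); steel nut and brass stud on top, up to 62 mm. 0.28 kg. Origin: centre of the black block's underside; z up. Grip across y (36 mm), 40 mm up. In one of the six stock places (two rows of three, 125 mm apart). Yaw within 0.6 rad.
- red_valve: Red-capped cartridge valve, upright: steel hexagonal foot 34 mm across flats, 16 mm high; aluminium neck 26 mm in diameter from 16 to 42 mm; red cap 28 mm in diameter from 42 to 66 mm (top). 0.18 kg. Origin: centre of the underside; z up. Grip it 45 mm up, from any side. In one of the six stock places (two rows of three, 125 mm apart).
- green_valve: Green-capped cartridge valve, upright: steel hexagonal foot 34 mm across flats, 16 mm high; aluminium neck 26 mm in diameter from 16 to 42 mm; green cap 28 mm in diameter from 42 to 66 mm (top). 0.18 kg. Origin: centre of the underside; z up. Grip it 45 mm up, from any side. In one of the six stock places (two rows of three, 125 mm apart). Not wanted.
- block: Bare aluminium manifold block, 56 (x) x 42 (y) x 50 mm high, two dark round ports on top and one on each end. 0.32 kg. Origin: centre of the underside; z up. Grip across y (42 mm), 42 mm up. In one of the six stock places (two rows of three, 125 mm apart). Yaw within 0.6 rad.
- brass_adapter: Yellow brass hydraulic adapter, upright: hexagonal foot 36 mm across flats, 20 mm high; threaded stem 24 mm in diameter from 20 to 56 mm (top), dark bore. 0.17 kg. Origin: centre of the underside; z up. Grip the stem 44 mm up, from any side. In one of the six stock places (two rows of three, 125 mm apart).
- steel_adapter: Dark steel hydraulic adapter, upright: hexagonal foot 36 mm across flats, 20 mm high; threaded stem 24 mm in diameter from 20 to 56 mm (top), dark bore. 0.17 kg. Origin: centre of the underside; z up. Grip the stem 44 mm up, from any side. In one of the six stock places (two rows of three, 125 mm apart). Not wanted.
- yellow_tray: Yellow plastic kit tray fixed to the bench, 188 (x) x 102 (y) mm, 22 mm high, floor and walls 4 mm thick. A 4 mm cross wall at x = 0 (top 18 mm above the bench) makes two compartments, each 88 (x) x 94 (y) mm, centred at x = +46 and -46 mm; a 12 mm lip at each short end. Origin: centre of the underside; x along the long side, z up. Left or right of the stock, yaw within 0.25 rad.
- blue_tray: Blue plastic kit tray fixed to the bench, 188 (x) x 102 (y) mm, 22 mm high, floor and walls 4 mm thick. A 4 mm cross wall at x = 0 (top 18 mm above the bench) makes two compartments, each 88 (x) x 94 (y) mm, centred at x = +46 and -46 mm; a 12 mm lip at each short end. Origin: centre of the underside; x along the long side, z up. Left or right of the stock, yaw within 0.25 rad.
Mind the look-alikes: they are no part of the job. What is shaped like the block but orange or purple is not meant.

How it is judged:
By the outcome, as a careful person would: the job done as asked, in the order asked, and still so for the second after the job is handed in, with the robot touching nothing.
It also fails if it takes over 96 s, if anything falls off the work surface, if the arm or the gripper's body presses on something with over 40 N, if the wrist force passes 120 N, or if a joint passes its speed limit or range.

## Working session

There is one attempt and no reset: what is moved stays moved. The work goes in short steps, Python scripts to look and compute and a tool call to move; the robot and the scene stay as the last step left them, time stands still between calls to the robot, and variables do not carry over. Pictures are saved under pics/ and viewed, at most 14 in all, crops included, and the job is handed in when it is done.

Besides the shell and the picture viewer there is one more tool, called after ">>>" by a JSON object that holds its "name" and its "arguments", one argument or row to a line. carry_out: Moves the arm, as the interface text tells. Its arguments: {"type":"object","properties":{"increments":{"type":"array"}},"required":["increments"]}

```bash
mkdir -p pics; python3 - <<'E'
from workcell import arm
import cv2,numpy as np
for n in("top","side"):
    d=arm.get_image(n);cv2.imwrite(f"pics/{n}0.png",cv2.resize(d["frame"][:,:,::-1],(800,600),interpolation=cv2.INTER_CUBIC))
    np.savez(n+"0.npz",**d);print(n,d["K"],d["xyz"],d["rotation"])
print(arm.observe())
E
```

```text
top [[474.90886037   0.         257.19244989]
 [  0.         474.90886037 189.60191682]
 [  0.           0.           1.        ]] [ 337.06981293   -9.33601622 1132.32979803] [-171.58157777    1.26923831  -89.22488668]
side [[466.2030506    0.         251.52081474]
 [  0.         466.2030506  189.36294368]
 [  0.           0.           1.        ]] [449.1402432  831.53382418 681.34761671] [-126.42968303   -0.37873144 -176.17034461]
{'t': 0.1, 'joints': array([ 90.1958263 ,  28.7484867 , -24.45464765,  88.88230313,
        12.65058317,  65.22066831, -12.04808686]), 'qd': array([-0.1168982 , -0.14801901,  0.05268584, -0.02409723,  0.01597066,
       -0.03991866, -0.05343232]), 'effort': array([-1.09170002e-02, -5.67872930e+01, -5.83847836e+00, -2.79910487e+01,
       -6.90737483e-02,  2.43438530e-02,  4.07719631e-05]), 'tool_pos': array([ 166.80007087, -627.72188894,  291.30508281]), 'eef_rot': array([-1.79901759e+02, -4.17966044e-03,  1.48879549e+01]), 'ft_force': array([-0.24241866,  0.54840162, -0.66980052]), 'wrist_torque': array([ 0.01506249, -0.01994636,  0.02387134]), 'grip_force': 0.0, 'grip_width': 91.67489975193473}
```

View pics/top0.png

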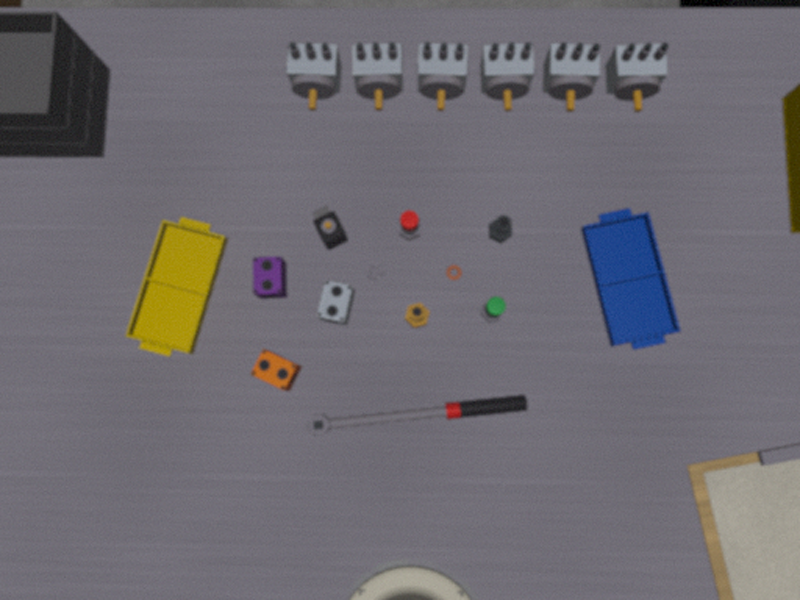

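View pics/side0.png

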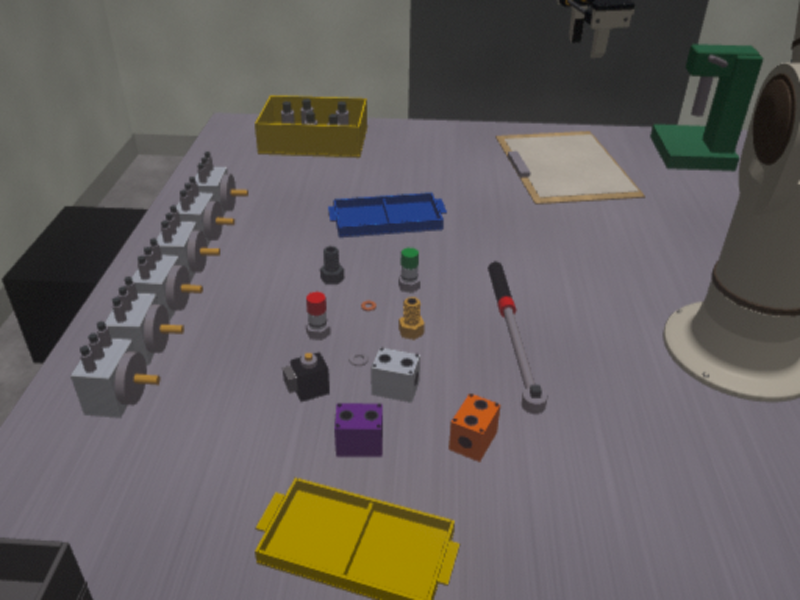

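The top view shows the trays at about (177,286) yellow and (630,279) blue. The parts are the coil (329,228), red valve (409,222), block (335,302) and brass adapter (416,315). Next, enlarged crops.

```bash
cat > h.py <<'E'
import numpy as np,cv2
from scipy.spatial.transform import Rotation as R
def cam(n):
    d=np.load(n+"0.npz");return d["K"],d["xyz"],R.from_euler("xyz",d["rotation"],degrees=True).as_matrix()
def back(n,uv,z):
    K,c,M=cam(n);uv=np.atleast_2d(uv)
    r=(M@np.linalg.inv(K)@np.c_[uv,np.ones(len(uv))].T).T
    return c+r*((z-c[2])/r[:,2])[:,None]
def proj(n,P):
    K,c,M=cam(n);q=(K@M.T@(np.atleast_2d(P)-c).T).T;return q[:,:2]/q[:,2:]
E
python3 - <<'E'
import cv2,numpy as np
f=np.load("top0.npz")["frame"][:,:,::-1]
def crop(x,y,w,h,s):
    return cv2.resize(f[y:y+h,x:x+w],None,fx=s,fy=s,interpolation=cv2.INTER_CUBIC)
cv2.imwrite("pics/c1.png",crop(190,125,150,90,5))
a=crop(75,130,80,105,5);b=crop(365,125,80,105,5);cv2.imwrite("pics/c2.png",np.hstack([a,b]))
E
```

```text
(no output)
```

View pics/c1.png

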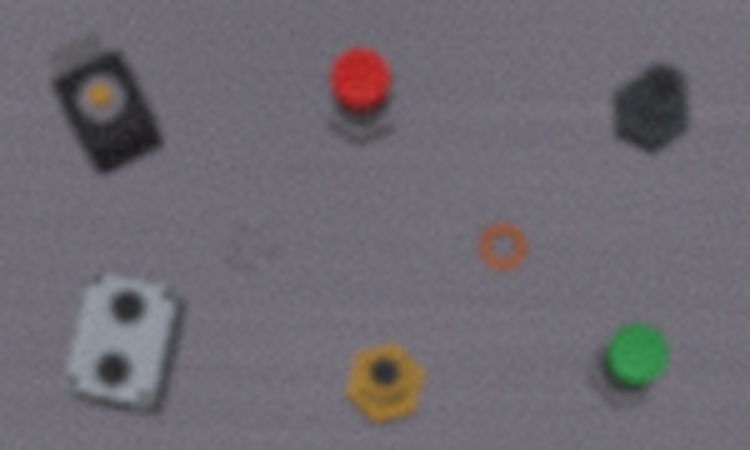

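View pics/c2.png

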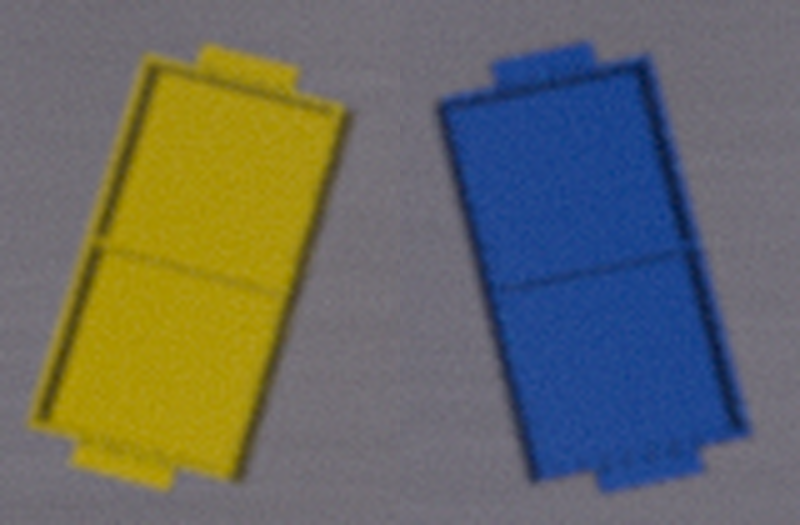

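Read from crop 1 (5x): coil stud (99,96), with its side edge running (162,140) to (122,52). Red cap centre (361,79), block ports (127,306) and (112,371), brass bore (385,372). From crop 2: yellow tray corners (148,55), (350,105), (237,478), (30,427). Blue corners (40,102), (250,58), (348,435), (132,480) in its own half.

```bash
python3 - <<'E'
from h import *
np.set_printoptions(precision=1,suppress=True)
r=lambda p,o:(np.array(p,float)+.5)/5-.5+o
o1=(190,125)
def yaw(a,b):return np.degrees(np.arctan2(*(b-a)[:2][::-1]))
print("coil stud",back("top",r([(99,96)],o1),62))
e=back("top",r([(105,172),(57,88),(162,140),(122,52)],o1),48);print("coil edge yaws",yaw(e[0],e[1]),yaw(e[2],e[3]))
print("red",back("top",r([(361,79)],o1),66)); print("green",back("top",r([(636,355)],o1),66)); print("steel",back("top",r([(660,80)],o1),56))
print("brass",back("top",r([(385,372)],o1),56))
b=back("top",r([(112,371),(127,306)],o1),50);print("block",b.mean(0),yaw(*b),np.linalg.norm(b[1]-b[0]))
for n,c,o in(("yel",[(148,55),(350,105),(237,478),(30,427)],(75,130)),("blue",[(40,102),(250,58),(348,435),(132,480)],(365,125))):
    c=back("top",r(c,o),22);m=c.mean(0);l=(c[0]+c[1]-c[2]-c[3])/2;th=np.arctan2(l[1],l[0])
    print(n,m,np.degrees(th),np.linalg.norm(l),np.linalg.norm(c[0]-c[1]))
    for s in(46,-46):print("  comp",m[:2]+s*np.array([np.cos(th),np.sin(th)]))
# cross-check with side camera: project estimates to the 800x600 picture
for n,p in (("coil",(*back("top",r([(99,96)],o1),62)[0],)),("red",(*back("top",r([(361,79)],o1),66)[0],)),("brass",(*back("top",r([(385,372)],o1),56)[0],)),("block",tuple(b.mean(0)))):
    print(n,proj("side",p)*1.5625)
E
```

```text
coil stud [[601.3 128.7  62. ]]
coil edge yaws 30.63490366166267 25.24722204165381
red [[609.3   7.4  66. ]]
green [[ 482.3 -118.5   66. ]]
steel [[ 612.5 -131.2   56. ]]
brass [[474.6  -5.1  56. ]]
block [489.7 117.5  50. ] -11.394269975529593 30.970710204498648
yel [514.9 361.9  22. ] -13.99730099080343 186.0197923523751 102.28774593816487
  comp [559.5 350.8]
  comp [470.2 373.1]
blue [ 532.5 -325.8   22. ] 12.172725410877943 184.25364373484254 102.61657499234728
  comp [ 577.5 -316.1]
  comp [ 487.5 -335.5]
coil [[308.5 354.2]]
red [[316.4 295.8]]
brass [[411.4 300.5]]
block [[395.4 359.8]]
```

The side-view projections agree with the picture to within a few pixels, and the tray and port sizes match. Next, a helper to work out the moves.

```bash
cat > go.py <<'E'
import sys;from workcell import arm
import numpy as np
x,y,z,w=map(float,sys.argv[1:5])
s=arm.observe();p=s["tool_pos"];yw=s["eef_rot"][2]
t=np.radians(w);d=np.array([x,y,z])-p
print("t %.1f turn about tool z %.3f rad; then tool shift x %.4f y %.4f z %.4f m"%(s["t"],-np.radians((w-yw+180)%360-180),*(np.array([np.cos(t)*d[0]+np.sin(t)*d[1],np.sin(t)*d[0]-np.cos(t)*d[1],-d[2]])/1000)), "rp",s["eef_rot"][:2].round(2),"w %.1f"%s["grip_width"])
E
python3 go.py 601 129 200 28
```

```text
t 0.1 turn about tool z -0.229 rad; then tool shift x 0.7386 y -0.4643 z 0.0913 m rp [-179.9   -0. ] w 91.7
```

>>> {"name": "carry_out", "arguments": {
  "increments": [1,0,0,0.02,0,0,-0.115,1,0,0,0.02,0,0,-0.115,1,0.031,-0.0195,0,0,0,0,1,0.031,-0.0195,0,0,0,0,1,0.031,-0.0195,0,0,0,0,1,0.031,-0.0195,0,0,0,0,1,0.031,-0.0195,0,0,0,0,1,0.031,-0.0195,0,0,0,0,1,0.031,-0.0195,0,0,0,0,1,0.031,-0.0195,0,0,0,0,1,0.031,-0.0195,0,0,0,0,1,0.031,-0.0195,0,0,0,0]
}}

```text
t: 1.3
tool_pos: [349.1, -308.8, 252.1]
eef_rot: [-180.0, 0.0, 28.1]
ft_force: [0.2, 0.7, 0.8]
grip_width: 91.8
grip_force: 0.0
```

>>> {"name": "carry_out", "arguments": {
  "increments": [1,0.031,-0.0195,0.005,0,0,0,1,0.031,-0.0195,0.005,0,0,0,1,0.031,-0.0195,0.005,0,0,0,1,0.031,-0.0195,0.005,0,0,0,1,0.031,-0.0195,0.005,0,0,0,1,0.031,-0.0195,0.005,0,0,0,1,0.031,-0.0195,0.005,0,0,0,1,0.031,-0.0195,0.005,0,0,0,1,0.031,-0.0195,0.005,0,0,0,1,0.031,-0.0195,0.005,0,0,0,1,0.031,-0.0195,0,0,0,0,1,0.031,-0.0195,0,0,0,0]
}}

```text
t: 2.5
tool_pos: [567.2, 72.4, 201.6]
eef_rot: [-180.0, 0.1, 28.1]
ft_force: [-0.6, -0.2, -0.4]
grip_width: 91.7
grip_force: 0.0
```

```bash
python3 go.py 601 129 87 28
```

```text
t 2.5 turn about tool z 0.001 rad; then tool shift x 0.0564 y -0.0341 z 0.1146 m rp [-1.7998e+02  7.0000e-02] w 91.7
```

>>> {"name": "carry_out", "arguments": {
  "increments": [0.75,0.028,-0.017,0,0,0,0,0.75,0.028,-0.017,0,0,0,0,0.75,0,0,0.02,0,0,0,0.75,0,0,0.02,0,0,0,0.75,0,0,0.02,0,0,0,0.75,0,0,0,0,0,0]
}}

```text
t: 3.1
tool_pos: [598.1, 126.8, 139.0]
eef_rot: [-179.9, 0.3, 28.1]
ft_force: [-0.3, -1.0, 0.1]
grip_width: 68.8
grip_force: 0.0
```

```bash
python3 go.py 601 129 87 28; python3 - <<'E'
from workcell import arm
import cv2
a=arm.get_image("top")["frame"][110:230,130:290,::-1];b=arm.get_image("side")["frame"][150:270,150:310,::-1]
import numpy as np
cv2.imwrite("pics/g1.png",cv2.resize(np.hstack([a,b]),None,fx=2.5,fy=2.5,interpolation=cv2.INTER_CUBIC))
E
```

```text
t 3.1 turn about tool z 0.001 rad; then tool shift x 0.0036 y -0.0006 z 0.0520 m rp [-179.9     0.35] w 68.8
```

View pics/g1.png

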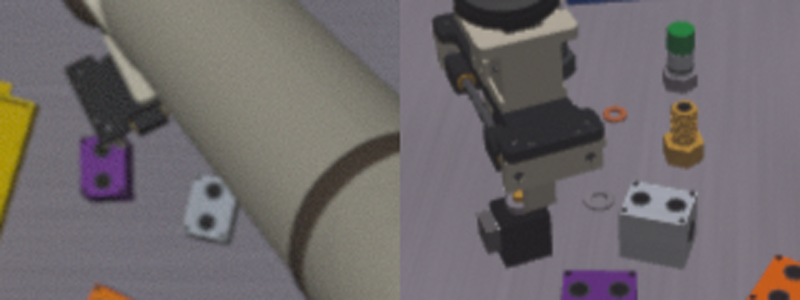

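The gripper sits over the coil, with the stud between the fingers at (519,198). The purple block stays clear of it.

>>> {"name": "carry_out", "arguments": {
  "increments": [0.75,0.0015,0,0.017,0,0,0,0.75,0,0,0.017,0,0,0,0.75,0,0,0.017,0,0,0,0,0,0,0,0,0,0,0,0,0,0,0,0,0,0,0,0,0,0,0,0,0,0,0,0,0,0,0,0,0,0,0,0,0,0]
}}

```text
t: 4.0
tool_pos: [602.2, 128.5, 92.0]
eef_rot: [180.0, -0.1, 28.1]
ft_force: [0.2, 0.4, 0.1]
grip_width: 35.7
grip_force: 30.0
```

>>> {"name": "carry_out", "arguments": {
  "increments": [0,0,0,-0.02,0,0,0,0,0,0,-0.025,0,0,0,0,0,0,-0.025,0,0,0.105,0,0,0,-0.025,0,0,0.105,0,0,0,0,0,0,0.105,0,0,0,0,0,0,0.105,0,0,0,0,0,0,0.105,0,0,0,0,0,0,0.105,0,0,0,0,0,0,0.105]
}}

```text
t: 4.9
tool_pos: [601.2, 128.1, 186.1]
eef_rot: [180.0, 0.0, -14.3]
ft_force: [-0.5, -0.0, -3.1]
grip_width: 35.9
grip_force: 30.0
```

```bash
python3 go.py 553.7 352.3 97 -14
```

```text
t 4.9 turn about tool z -0.005 rad; then tool shift x -0.1004 y -0.2060 z 0.0891 m rp [1.7998e+02 3.0000e-02] w 35.9
```

>>> {"name": "carry_out", "arguments": {
  "increments": [0,-0.0143,-0.0294,0,0,0,0,0,-0.0143,-0.0294,0,0,0,0,0,-0.0143,-0.0294,0,0,0,0,0,-0.0143,-0.0294,0,0,0,0,0,-0.0143,-0.0294,0,0,0,0,0,-0.0143,-0.0294,0,0,0,0,0,-0.0143,-0.0294,0,0,0,0,0,0,0,0.02,0,0,0,0,0,0,0.02,0,0,0,0,0,0,0.02,0,0,0,0,0,0,0,0,0,0,0,0,0,0,0,0,0]
}}

```text
t: 6.1
tool_pos: [554.1, 352.1, 126.0]
eef_rot: [179.9, 0.1, -14.0]
ft_force: [-0.1, 0.7, -3.3]
grip_width: 35.7
grip_force: 30.0
```

```bash
python3 go.py 553.7 352.3 96 -14
```

```text
t 6.1 turn about tool z -0.001 rad; then tool shift x -0.0004 y -0.0001 z 0.0300 m rp [1.7995e+02 6.0000e-02] w 35.7
```

>>> {"name": "carry_out", "arguments": {
  "increments": [0,0,0,0.012,0,0,0,0,0,0,0.012,0,0,0,0,0,0,0.005,0,0,0,0,0,0,0,0,0,0,0,0,0,0,0,0,0,0,0,0,0,0,0,0]
}}

```text
t: 6.7
tool_pos: [554.7, 352.3, 97.3]
eef_rot: [-180.0, -0.0, -14.1]
ft_force: [0.1, -0.5, -3.3]
grip_width: 35.7
grip_force: 30.0
```

>>> {"name": "carry_out", "arguments": {
  "increments": [0,0,0,0.0015,0,0,0,0,0,0,0,0,0,0,0,0,0,0,0,0,0]
}}

```text
t: 7.0
tool_pos: [554.8, 352.4, 95.9]
eef_rot: [-180.0, -0.0, -14.0]
ft_force: [-0.2, 0.6, -2.5]
grip_width: 35.9
grip_force: 30.0
```

>>> {"name": "carry_out", "arguments": {
  "increments": [0.7,0,0,0,0,0,0,0.7,0,0,0,0,0,0,0.7,0,0,0,0,0,0,0.7,0,0,0,0,0,0,0.7,0,0,-0.015,0,0,0,0.7,0,0,-0.025,0,0,0,0.7,0,0,-0.04,0,0,0]
}}

```text
t: 7.7
tool_pos: [553.2, 351.3, 175.1]
eef_rot: [179.8, 0.2, -14.0]
ft_force: [1.0, -0.5, 0.0]
grip_width: 64.1
grip_force: 0.0
```

```bash
python3 go.py 609 7.4 92 -14
```

```text
t 7.7 turn about tool z -0.001 rad; then tool shift x 0.1373 y 0.3202 z 0.0831 m rp [179.81   0.18] w 64.1
```

>>> {"name": "carry_out", "arguments": {
  "increments": [0.75,0.0137,0.032,0,0,0,0,0.75,0.0137,0.032,0,0,0,0,0.75,0.0137,0.032,0,0,0,0,0.75,0.0137,0.032,0,0,0,0,0.75,0.0137,0.032,0,0,0,0,0.75,0.0137,0.032,0,0,0,0,0.75,0.0137,0.032,0,0,0,0,0.75,0.0137,0.032,0,0,0,0,0.75,0.0137,0.032,0,0,0,0,0.75,0.0137,0.032,0,0,0,0,0.75,0,0,0,0,0,0,0.75,0,0,0,0,0,0]
}}

```text
t: 8.9
tool_pos: [610.2, 7.3, 176.8]
eef_rot: [-180.0, -0.1, -14.2]
ft_force: [0.2, -0.1, -0.6]
grip_width: 68.7
grip_force: 0.0
```

```bash
python3 go.py 609 7.4 92 -14; python3 - <<'E'
from workcell import arm
import cv2,numpy as np
a=arm.get_image("top")["frame"][120:240,70:230,::-1];b=arm.get_image("side")["frame"][110:384,100:330,::-1]
cv2.imwrite("pics/g2.png",np.hstack([cv2.resize(a,(400,300),interpolation=cv2.INTER_CUBIC),cv2.resize(b,(252,300))]))
E
```

```text
t 8.9 turn about tool z -0.004 rad; then tool shift x -0.0012 y 0.0002 z 0.0848 m rp [-1.7999e+02 -6.0000e-02] w 68.7
```

View pics/g2.png

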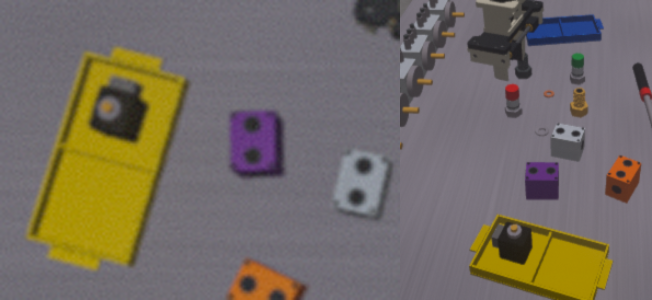

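The coil stands in the far yellow compartment, at (117,108) in the left half. On to the red valve.

>>> {"name": "carry_out", "arguments": {
  "increments": [0.75,-0.001,0,0.028,0,0,0,0.75,0,0,0.028,0,0,0,0.75,0,0,0.028,0,0,0,0.75,0,0,0,0,0,0,0,0,0,0,0,0,0,0,0,0,0,0,0,0,0,0,0,0,0,0,0,0,0,0,0,0,0,0,0,0,0,0,0,0,0]
}}

```text
t: 9.9
tool_pos: [609.4, 8.7, 92.7]
eef_rot: [-180.0, -0.1, -14.1]
ft_force: [-0.6, 0.2, 0.5]
grip_width: 33.3
grip_force: 0.0
```

>>> {"name": "carry_out", "arguments": {
  "increments": [0,0,0,0,0,0,0,0,0,0,0,0,0,0,0,0,0,0,0,0,0]
}}

```text
t: 10.2
tool_pos: [609.1, 8.6, 92.3]
eef_rot: [180.0, -0.0, -14.1]
ft_force: [-1.2, -0.9, 5.6]
grip_width: 27.5
grip_force: 30.0
```

>>> {"name": "carry_out", "arguments": {
  "increments": [0,0,0,-0.015,0,0,0,0,0,0,-0.025,0,0,0,0,0,0,-0.035,0,0,0,0,0,0,-0.02,0,0,0,0,0,0,0,0,0,0]
}}

```text
t: 10.7
tool_pos: [611.0, 9.1, 190.7]
eef_rot: [-179.9, -0.4, -14.0]
ft_force: [-0.3, 0.8, -1.1]
grip_width: 27.7
grip_force: 30.0
```

```bash
python3 go.py 470.2 373.1 97 -14
```

```text
t 10.7 turn about tool z -0.001 rad; then tool shift x -0.2247 y -0.3191 z 0.0937 m rp [-179.89   -0.37] w 27.7
```

>>> {"name": "carry_out", "arguments": {
  "increments": [0,-0.0204,-0.029,0,0,0,0,0,-0.0204,-0.029,0,0,0,0,0,-0.0204,-0.029,0,0,0,0,0,-0.0204,-0.029,0,0,0,0,0,-0.0204,-0.029,0,0,0,0,0,-0.0204,-0.029,0,0,0,0,0,-0.0204,-0.029,0,0,0,0,0,-0.0204,-0.029,0,0,0,0,0,-0.0204,-0.029,0,0,0,0,0,-0.0204,-0.029,0,0,0,0,0,-0.0204,-0.029,0,0,0,0,0,0,0,0,0,0,0]
}}

```text
t: 11.9
tool_pos: [462.2, 381.2, 185.7]
eef_rot: [-179.9, 0.2, -13.3]
ft_force: [-0.7, 1.5, -1.7]
grip_width: 27.1
grip_force: 30.0
```

>>> {"name": "carry_out", "arguments": {
  "increments": [0,0,0,0.02,0,0,0,0,0,0,0.02,0,0,0,0,0,0,0.02,0,0,0,0,0,0,0.02,0,0,0,0,0,0,0,0,0,0,0,0,0,0,0,0,0]
}}

```text
t: 12.5
tool_pos: [468.0, 372.0, 106.0]
eef_rot: [179.9, 0.1, -14.1]
ft_force: [0.4, 0.4, -1.7]
grip_width: 27.3
grip_force: 30.0
```

>>> {"name": "carry_out", "arguments": {
  "increments": [0,0.002,0,0.006,0,0,0,0,0,0,0.003,0,0,0,0,0,0,0,0,0,0,0,0,0,0,0,0,0]
}}

```text
t: 12.9
tool_pos: [470.7, 372.3, 98.1]
eef_rot: [-180.0, -0.0, -14.1]
ft_force: [0.5, -0.1, -1.9]
grip_width: 27.5
grip_force: 30.0
```

>>> {"name": "carry_out", "arguments": {
  "increments": [0,0,0,0.0015,0,0,0,0,0,0,0,0,0,0,0,0,0,0,0,0,0]
}}

```text
t: 13.2
tool_pos: [470.5, 372.3, 96.3]
eef_rot: [-180.0, -0.0, -14.0]
ft_force: [-0.6, 0.2, -0.9]
grip_width: 27.6
grip_force: 30.0
```

>>> {"name": "carry_out", "arguments": {
  "increments": [0.6,0,0,0,0,0,0,0.6,0,0,0,0,0,0,0.6,0,0,0,0,0,0,0.6,0,0,0,0,0,0,0.7,0,0,-0.015,0,0,0,0.7,0,0,-0.025,0,0,0,0.7,0,0,-0.04,0,0,-0.035,0.7,0,0,0,0,0,0]
}}

```text
t: 14.0
tool_pos: [473.5, 374.8, 182.9]
eef_rot: [-179.5, -0.4, -12.0]
ft_force: [1.2, 0.8, 0.9]
grip_width: 64.0
grip_force: 0.0
```

```bash
python3 go.py 489.7 117.5 89 -12
```

```text
t 14.0 turn about tool z -0.000 rad; then tool shift x 0.0693 y 0.2483 z 0.0939 m rp [-179.51   -0.38] w 64.0
```

>>> {"name": "carry_out", "arguments": {
  "increments": [0.75,0.008,0.0272,0,0,0,0,0.75,0.008,0.0272,0,0,0,0,0.75,0.008,0.0272,0,0,0,0,0.75,0.008,0.0272,0,0,0,0,0.75,0.008,0.0272,0,0,0,0,0.75,0.008,0.0272,0,0,0,0,0.75,0.008,0.0272,0,0,0,0,0.75,0.008,0.0272,0,0,0,0,0.75,0.008,0.0272,0,0,0,0,0.75,0,0,0,0,0,0,0.75,0,0,0,0,0,0,0.75,0,0,0,0,0,0]
}}

```text
t: 15.2
tool_pos: [489.9, 119.1, 176.7]
eef_rot: [-179.9, -0.0, -12.0]
ft_force: [-1.3, 0.6, 0.0]
grip_width: 68.6
grip_force: 0.0
```

```bash
python3 go.py 489.7 117.5 89 -12; python3 - <<'E'
from workcell import arm
import cv2,numpy as np
a=arm.get_image("top")["frame"][120:240,70:230,::-1];b=arm.get_image("side")["frame"][110:384,100:330,::-1]
cv2.imwrite("pics/g3.png",np.hstack([cv2.resize(a,(400,300),interpolation=cv2.INTER_CUBIC),cv2.resize(b,(252,300))]))
E
```

```text
t 15.2 turn about tool z 0.001 rad; then tool shift x 0.0001 y 0.0016 z 0.0877 m rp [-1.7994e+02 -3.0000e-02] w 68.6
```

View pics/g3.png

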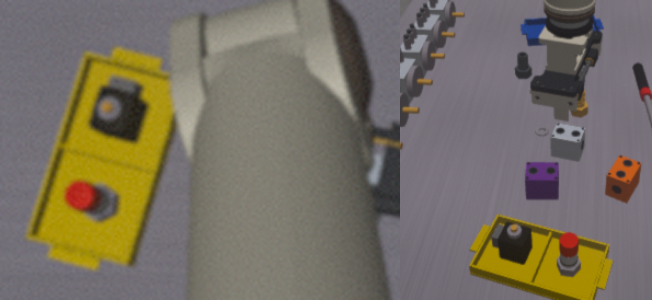

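Both yellow-tray parts stand upright: the coil at (117,108) and the red valve at (90,200). The gripper is over the block.

>>> {"name": "carry_out", "arguments": {
  "increments": [0.75,0,0.0015,0.03,0,0,0,0.75,0,0,0.03,0,0,0,0.75,0,0,0.027,0,0,0,0.75,0,0,0,0,0,0,0,0,0,0,0,0,0,0,0,0,0,0,0,0,0,0,0,0,0,0,0,0,0,0,0,0,0,0,0,0,0,0,0,0,0,0,0,0,0,0,0,0]
}}

```text
t: 16.3
tool_pos: [490.5, 116.8, 90.5]
eef_rot: [-179.9, -0.1, -12.0]
ft_force: [-0.3, 0.7, 6.7]
grip_width: 41.8
grip_force: 30.0
```

>>> {"name": "carry_out", "arguments": {
  "increments": [0,0,0,-0.015,0,0,0,0,0,0,-0.025,0,0,0,0,0,0,-0.035,0,0,0,0,0,0,-0.025,0,0,-0.106,0,0,0,0,0,0,-0.106,0,0,0,0,0,0,-0.106,0,0,0,0,0,0,-0.106,0,0,0,0,0,0,0]
}}

```text
t: 17.1
tool_pos: [488.9, 116.0, 189.0]
eef_rot: [180.0, 0.1, 12.3]
ft_force: [0.4, 0.8, -3.6]
grip_width: 41.8
grip_force: 30.0
```

```bash
python3 go.py 577.5 -316 95 12.2
```

```text
t 17.1 turn about tool z 0.001 rad; then tool shift x -0.0047 y 0.4409 z 0.0940 m rp [1.8e+02 6.0e-02] w 41.8
```

>>> {"name": "carry_out", "arguments": {
  "increments": [0,-0.0004,0.0367,0,0,0,0,0,-0.0004,0.0367,0,0,0,0,0,-0.0004,0.0367,0,0,0,0,0,-0.0004,0.0367,0,0,0,0,0,-0.0004,0.0367,0,0,0,0,0,-0.0004,0.0367,0,0,0,0,0,-0.0004,0.0367,0,0,0,0,0,-0.0004,0.0367,0,0,0,0,0,-0.0004,0.0367,0,0,0,0,0,-0.0004,0.0367,0,0,0,0,0,-0.0004,0.0367,0,0,0,0,0,-0.0004,0.0367,0,0,0,0]
}}

```text
t: 18.3
tool_pos: [577.9, -316.3, 188.5]
eef_rot: [-180.0, 0.1, 12.1]
ft_force: [0.4, 1.0, -4.3]
grip_width: 42.1
grip_force: 30.0
```

>>> {"name": "carry_out", "arguments": {
  "increments": [0,0,0,0,0,0,0,0,0,0,0.02,0,0,0,0,0,0,0.02,0,0,0,0,0,0,0.02,0,0,0,0,0,0,0.02,0,0,0,0,0,0,0,0,0,0,0,0,0,0,0,0,0]
}}

```text
t: 19.0
tool_pos: [577.8, -314.7, 108.7]
eef_rot: [-179.9, 0.1, 12.2]
ft_force: [0.7, 0.5, -4.3]
grip_width: 41.6
grip_force: 30.0
```

```bash
python3 go.py 577.5 -316 94.5 12.2
```

```text
t 19.0 turn about tool z -0.001 rad; then tool shift x -0.0005 y 0.0012 z 0.0142 m rp [-1.7994e+02  8.0000e-02] w 41.6
```

>>> {"name": "carry_out", "arguments": {
  "increments": [0,0,0.001,0.008,0,0,0,0,0,0,0.005,0,0,0,0,0,0,0,0,0,0,0,0,0,0,0,0,0]
}}

```text
t: 19.4
tool_pos: [578.5, -316.0, 96.4]
eef_rot: [180.0, -0.0, 12.2]
ft_force: [-0.7, 0.4, -4.2]
grip_width: 41.3
grip_force: 30.0
```

>>> {"name": "carry_out", "arguments": {
  "increments": [0,0,0,0.0012,0,0,0,0,0,0,0,0,0,0,0,0,0,0,0,0,0]
}}

```text
t: 19.7
tool_pos: [578.6, -316.0, 95.2]
eef_rot: [180.0, -0.0, 12.3]
ft_force: [0.0, 0.2, -3.8]
grip_width: 41.9
grip_force: 30.0
```

>>> {"name": "carry_out", "arguments": {
  "increments": [0,0,0,0.001,0,0,0,0,0,0,0,0,0,0,0.7,0,0,0,0,0,0,0.7,0,0,0,0,0,0,0.7,0,0,0,0,0,0,0.7,0,0,0,0,0,0,0.7,0,0,-0.015,0,0,0,0.7,0,0,-0.025,0,0,0,0.7,0,0,-0.04,0,0,0,0.7,0,0,0,0,0,0,0.7,0,0,0,0,0,0]
}}

```text
t: 20.8
tool_pos: [579.6, -316.6, 176.6]
eef_rot: [179.9, -0.2, 12.2]
ft_force: [-0.6, 0.8, 0.7]
grip_width: 64.8
grip_force: 0.0
```

```bash
python3 go.py 474.6 -5.1 91 12.2
```

```text
t 20.8 turn about tool z 0.001 rad; then tool shift x -0.0368 y -0.3267 z 0.0856 m rp [179.85  -0.19] w 64.8
```

>>> {"name": "carry_out", "arguments": {
  "increments": [0.7,-0.0036,-0.0327,0,0,0,0,0.7,-0.0036,-0.0327,0,0,0,0,0.7,-0.0036,-0.0327,0,0,0,0,0.7,-0.0036,-0.0327,0,0,0,0,0.7,-0.0036,-0.0327,0,0,0,0,0.7,-0.0036,-0.0327,0,0,0,0,0.7,-0.0036,-0.0327,0,0,0,0,0.7,-0.0036,-0.0327,0,0,0,0,0.7,-0.0036,-0.0327,0,0,0,0,0.7,-0.0036,-0.0327,0,0,0,0,0.7,0,0,0,0,0,0,0.7,0,0,0,0,0,0]
}}

```text
t: 22.0
tool_pos: [473.2, -3.5, 173.6]
eef_rot: [-180.0, 0.1, 12.4]
ft_force: [0.2, -1.1, -0.3]
grip_width: 64.6
grip_force: 0.0
```

```bash
python3 go.py 474.6 -5.1 91 12.2; python3 - <<'E'
from workcell import arm
import cv2,numpy as np
a=arm.get_image("top")["frame"][110:240,300:460,::-1];b=arm.get_image("side")["frame"][100:240,180:320,::-1]
cv2.imwrite("pics/g4.png",np.hstack([cv2.resize(a,(370,300),interpolation=cv2.INTER_CUBIC),cv2.resize(b,(300,300),interpolation=cv2.INTER_CUBIC)]))
E
```

```text
t 22.0 turn about tool z 0.003 rad; then tool shift x 0.0010 y 0.0019 z 0.0826 m rp [-1.7999e+02  8.0000e-02] w 64.6
```

View pics/g4.png

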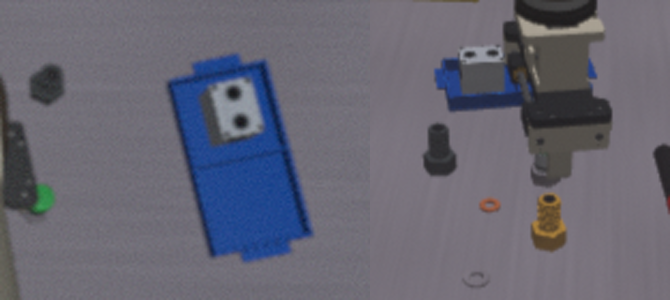

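The block stands in the far blue compartment at (235,108). The gripper is above the brass adapter.

>>> {"name": "carry_out", "arguments": {
  "increments": [0.7,0.001,0.0015,0.028,0,0,0,0.7,0,0,0.028,0,0,0,0.7,0,0,0.026,0,0,0,0.7,0,0,0,0,0,0,0,0,0,0,0,0,0,0,0,0,0,0,0,0,0,0,0,0,0,0,0,0,0,0,0,0,0,0,0,0,0,0,0,0,0,0,0,0,0,0,0,0,0,0,0,0,0,0,0,0,0,0,0,0,0,0]
}}

```text
t: 23.3
tool_pos: [475.6, -5.2, 92.4]
eef_rot: [180.0, -0.0, 12.3]
ft_force: [-1.7, 0.5, 5.4]
grip_width: 21.9
grip_force: 30.0
```

>>> {"name": "carry_out", "arguments": {
  "increments": [0,0,0,-0.015,0,0,0,0,0,0,-0.025,0,0,0,0,0,0,-0.03,0,0,0,0,0,0,-0.03,0,0,0,0,0,0,0,0,0,0]
}}

```text
t: 23.8
tool_pos: [477.5, -5.4, 195.3]
eef_rot: [179.9, -0.4, 12.2]
ft_force: [1.3, 0.3, -2.3]
grip_width: 22.2
grip_force: 30.0
```

```bash
python3 go.py 487.5 -335.5 97 12.2; python3 - <<'E'
from workcell import arm
import cv2,numpy as np
b=arm.get_image("side")["frame"][100:240,180:320,::-1]
cv2.imwrite("pics/g5.png",cv2.resize(b,(450,450),interpolation=cv2.INTER_CUBIC))
E
```

```text
t 23.8 turn about tool z 0.001 rad; then tool shift x -0.0600 y 0.3248 z 0.0983 m rp [179.93  -0.37] w 22.2
```

View pics/g5.png

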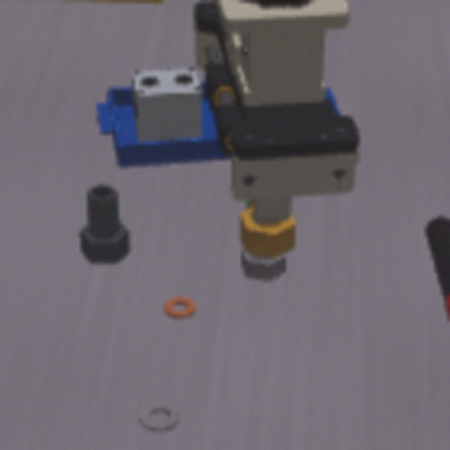

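The adapter is gripped and upright, with its foot at (268,232). It clears the green valve.

>>> {"name": "carry_out", "arguments": {
  "increments": [0,-0.0058,0.0325,0,0,0,0,0,-0.0058,0.0325,0,0,0,0,0,-0.0058,0.0325,0,0,0,0,0,-0.0058,0.0325,0,0,0,0,0,-0.0058,0.0325,0,0,0,0,0,-0.0058,0.0325,0,0,0,0,0,-0.0058,0.0325,0,0,0,0,0,-0.0058,0.0325,0,0,0,0,0,-0.0058,0.0325,0,0,0,0,0,-0.0058,0.0325,0,0,0,0,0,0,0,0,0,0,0,0,0,0,0,0,0,0]
}}

```text
t: 25.05
tool_pos: [486.0, -335.6, 189.8]
eef_rot: [-179.9, 0.2, 12.1]
ft_force: [-0.2, 1.6, -2.3]
grip_width: 22.5
grip_force: 30.0
```

>>> {"name": "carry_out", "arguments": {
  "increments": [0,0,0,0.02,0,0,0,0,0,0,0.02,0,0,0,0,0,0,0.02,0,0,0,0,0,0,0.02,0,0,0,0,0,0,0,0,0,0,0,0,0,0,0,0,0]
}}

```text
t: 25.65
tool_pos: [487.3, -333.6, 111.3]
eef_rot: [-179.9, 0.1, 12.3]
ft_force: [-0.3, -0.7, -2.0]
grip_width: 22.6
grip_force: 30.0
```

```bash
python3 go.py 487.5 -335.5 96.5 12.2
```

```text
t 25.6 turn about tool z 0.002 rad; then tool shift x -0.0002 y 0.0019 z 0.0148 m rp [-1.7988e+02  8.0000e-02] w 22.6
```

>>> {"name": "carry_out", "arguments": {
  "increments": [0,0,0,0.008,0,0,0,0,0,0,0.004,0,0,0,0,0,0,0.001,0,0,0,0,0,0,0,0,0,0,0,0,0,0,0,0,0]
}}

```text
t: 26.15
tool_pos: [487.7, -335.5, 99.3]
eef_rot: [180.0, -0.0, 12.2]
ft_force: [0.2, 0.4, -2.9]
grip_width: 22.3
grip_force: 30.0
```

>>> {"name": "carry_out", "arguments": {
  "increments": [0,0,0,0.0025,0,0,0,0,0,0,0,0,0,0,0,0,0,0,0,0,0]
}}

```text
t: 26.45
tool_pos: [487.6, -335.3, 96.6]
eef_rot: [180.0, -0.0, 12.2]
ft_force: [0.0, 0.9, -2.3]
grip_width: 22.3
grip_force: 30.0
```

>>> {"name": "carry_out", "arguments": {
  "increments": [0,0,0,0.0005,0,0,0,0,0,0,0,0,0,0,0.6,0,0,0,0,0,0,0.6,0,0,0,0,0,0,0.6,0,0,0,0,0,0,0.6,0,0,0,0,0,0,0.6,0,0,-0.015,0,0,0,0.6,0,0,-0.025,0,0,0,0.6,0,0,-0.04,0,0,0,0.6,0,0,-0.04,0,0,0]
}}

```text
t: 27.45
tool_pos: [487.2, -335.1, 217.9]
eef_rot: [-180.0, 0.0, 12.2]
ft_force: [0.5, -0.5, 0.6]
grip_width: 54.9
grip_force: 0.0
```

>>> {"name": "carry_out", "arguments": {
  "increments": [0.6,-0.03,0.03,0,0,0,0,0.6,-0.03,0.03,0,0,0,0,0.6,-0.03,0.03,0,0,0,0,0.6,-0.03,0.03,0,0,0,0,0.6,-0.03,0.03,0,0,0,0,0.6,0,0.03,0,0,0,0,0.6,0,0.03,0,0,0,0,0.6,0,0,0,0,0,0,0.6,0,0,0,0,0,0]
}}

```text
t: 28.35
tool_pos: [385.2, -572.5, 216.5]
eef_rot: [-180.0, -0.0, 12.2]
ft_force: [-0.2, -0.1, 1.5]
grip_width: 54.8
grip_force: 0.0
```

```bash
python3 - <<'E'
from workcell import arm
import cv2,numpy as np
a=arm.get_image("top")["frame"][100:250,70:450,::-1];b=arm.get_image("side")["frame"][100:384,140:360,::-1]
a=cv2.resize(a,(760,300),interpolation=cv2.INTER_CUBIC);b=cv2.resize(b,(232,300));p=np.zeros((300,760,3),np.uint8);p[:,:232]=b
cv2.imwrite("pics/f.png",np.vstack([a,p]))
E
```

```text
(no output)
```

View pics/f.png

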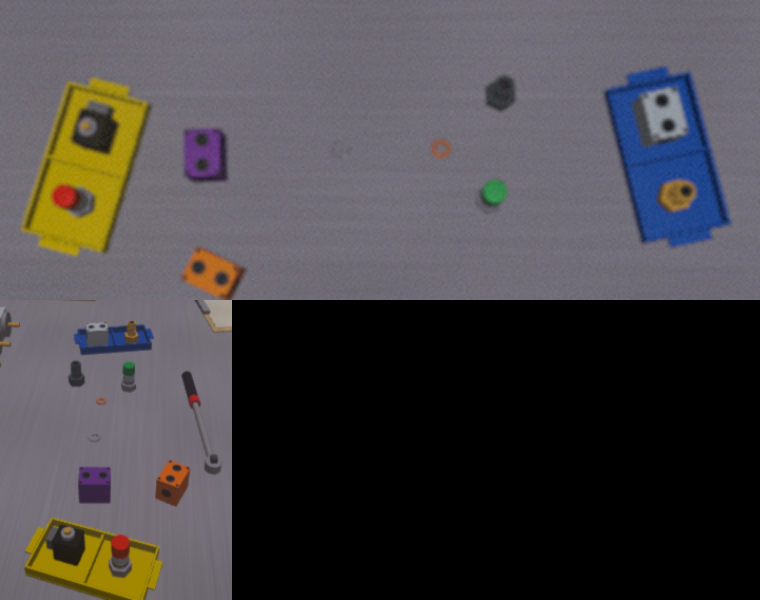

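All four parts stand upright, one in each compartment: coil (95,128), red valve (72,200), block (660,115) and brass adapter (680,193). The green valve and steel adapter haven't moved, and the arm is clear.

```bash
python3 -c "
from workcell import arm
print(arm.close_job())"
```

```text
the job is handed in; nothing more can be done
None
```

I've handed the job in: the coil and red-capped valve are in the yellow tray, and the manifold block and brass adapter are in the blue tray. The last pictures show each part upright in its own compartment and the green-capped valve and steel adapter where they were; it took about 28 s, and no verdict came back at hand-in.

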